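# Raise the telescopic price sign and hold it up

## Robot

A 6-joint arm with a two-finger parallel gripper is mounted at the origin on the work surface. World frame = base frame: x ahead of the robot, y to its left, z up, the work surface at z = 0. Lengths are in mm, angles in rad, forces in N, time in s.
With the tool pointing down it reaches from about 375 to 750 mm from the base axis. Payload 9 kg.
Tool frame: the origin (TCP) lies at the very end of the fingers, on their centre line; the grasp point (between the pads) lies 19 mm behind it (ctrl.grip_depth is the distance from the TCP to the grasp point, in mm); z points along the fingers, y is the line along which they close (so a half turn about z gives the same grasp; the last joint's range is limited). The gripper opens to 85 mm and grips with 20 to 120 N. Pads are 22 mm wide; open, the fingers measure 114 mm over their backs; the gripper's body (76 mm by 85 mm) begins 54 mm behind the grasp point. The pads swing forward as they close: fully open they stand 13 mm farther back than shut.
Start: joints at [0.918, 0.104, 0.097, 1.564, 0, 1.353], TCP at [252.746, 544.202, 231.331] pointing down, gripper open.
Joint ranges: [-2.99, 2.99], [-0.84, 1.86], [-1.1, 1.16], [-1.84, 2.11], [-1.51, 1.56], [-3.14, 3.14]. Speed limits (rad/s): [2.22, 2.22, 2.57, 3.14, 3.14, 3.14].

## Interface

Orientations are given as a unit quaternion [w, x, y, z].
In Python, from plant import ctrl, camera, camera_params, hand_in gives the robot as it stands.
- The arm moves only by the shell command python3 -m handwheel 'ROWS'. ROWS is JSON, one flat list of numbers, 5 for each row, row after row: the shift along the tool's x, y, z in mm, then the turn about the tool's z in rad, then the opening, from 0 (shut) to 1 (fully open). A call has 1 to 12 rows; each row shifts and turns the commanded pose from where the row before left it, along the tool's axes as they then stand; what a row does not reach is not made up. A row lasts 1/8 s, in which the tool goes at most 62.5 mm and 10.7 degrees, less where a joint would pass 70% of its speed; a pose out of reach is approached as far as the arm can. A call is refused whole if a number of a shift passes 62.5 or a number of a turn 0.188, either way. A call with a gripper value outside its range is refused whole. The fingers move at their own pace and stop on an object; the grip force is fixed at half the most. Time passes only in rows, so rows that do not move let the fingers close. It gives the time, the measured TCP pose, the force, the opening and the grip force at its end, in the units of the state.
- ctrl.sense(): the state, without advancing time (a new reading comes with each control period).
- camera(name): name is "scene" or "top" or "wrist"; returns the picture (420x560x3 uint8, red, green, blue); there is no depth.
- camera_params(name): a dict with "intrinsics" (3x3 intrinsics, pixels), "xyz" and "orientation" of the camera in the world. Camera axes: x right, y up, looking along -z (the intrinsics and any distortion apply to the point x, -y, -z); pixel columns grow to the right and rows downward; lengths in mm; the calibration is good to about 2 mm. A picture is of the moment at which its call begins: read the wrist's pose just before it. camera_params takes no time and is no camera call; for the wrist camera it gives the pose at the moment of the call.
- hand_in(): hands the job in; it is judged then, once.
The state is a dict: "clock": time; "joints": joint angles; "dq": joint speeds; "tau": joint torques, N m; "eef_pos": TCP position; "orientation": TCP orientation; "force": force on the tool from outside, world axes, zero at the start; "moment": the same for the moment, N m; "width": finger opening in mm; "finger_force": force on a finger pad.
Only numpy, scipy, OpenCV 4.12 (cv2) and the standard library are available. Lean on these libraries where they do the work, as an engineer would, in place of code of your own. Each camera call takes 0.05 s, during which the arm holds its last target. There are 200 camera calls.

## Task

Put up the telescopic price sign on the deli counter: lift the loose steel cover plate off its pins on the sign's base and set it down flat on the white cutting board (do not drop it), then press the green release button underneath it fully in. After that take the sign by its black knob, pull it up past the first stop to the second stop, and finish while still holding it fully raised in the gripper. Leave the jar, the paper tubs and the red tin standing where they are.

Things in the scene. Friction and masses are not known exactly. Their poses are not given: they have to be found in the camera images.
- housing: Dark grey base of the sign, fixed, 120 (x) x 220 (y) x 60 mm high; origin at the centre of its underside. The mast rises at (0, -60) mm. Centred at (0, 55) mm is an open-topped recess, 80 (x) x 84 (y) mm, with the release button in its middle and the cover plate over it on the 60 mm high rim. Two brass pins, 5 mm thick, at (+-47, 55) mm, stand 13 mm up from the rim through the cover's holes
- cover: Loose steel cover plate, 116 (x) x 106 (y) x 5 mm, 0.14 to 0.28 kg, two 9 mm holes at x = +-47 mm, a red upright grip tab in its middle, 14 mm thick (x), 50 mm long (y), rising 32 mm above the plate. Origin at the centre of its underside. It starts on the base, axes parallel to the base's, and comes off straight up; the pins stand 8 mm above its upper face
- cover_tab (a point): centre of the top edge of the red grip tab, 37 mm above the cover's underside
- board: White cutting board, fixed, 200 (x) x 170 (y) x 15 mm thick; origin at the centre of its underside, axes along its sides
- button_top (a point): Centre of the top face of the green release button, a disc 32 mm across; at the start 53 mm above the counter, 7 mm below the rim of the recess. It moves with the button
- release (a joint): Release button: 0 = up (sign locked down), grows as it is pressed straight down, 0.008 m = fully in. It needs about 3 to 5 N while it moves, has no spring and stays in where it is left. From about 0.006 m on, the sign is unlocked
- knob: Black upright knob on top of the sign, 30 mm across and 46 mm tall; origin at the centre of its underside, 133 mm above the counter when the sign is down. Right below it hangs the black slate card, 6 mm (housing x) x 80 mm (housing y) x 48 mm, top edge 2 mm below the knob
- knob_mid (a point): centre of the knob, 23 mm above its underside; 156 mm above the counter when the sign is down, 266 mm when fully raised
- sign (a joint): first stage of the telescope: 0 = down, 0.055 m = at the first stop. Slides vertically without turning; lifting it takes about 3 to 4 N and it sinks back by its weight when let go
- mast (a joint): second stage (the thicker tube under the sign): 0 = down, 0.055 m = at the second stop. It is stiffer: once the first stage is at its stop, a lift of about 9 to 11 N draws it up; then the second stop is hard. Together the sign rises 110 mm
- jar: amber jar with yellow lid, 52 mm across, 85 mm tall, bystander; origin at the centre of its underside
- tubs: stack of brown paper tubs, 70 mm across, 70 mm tall, bystander; origin at the centre of its underside
- ham_tin: low red tin with a brass band, 78 mm across, 40 mm tall, bystander; origin at the centre of its underside
Not all that is in view belongs to the job. Of the things like the cover, leave any that is purple; of the rest the smaller one is meant.

How it is judged (in metres and radians):
On the way, in this order (a step that is already met when the one before it is completed fails the run):
1. the cover plate lies flat on the white board, let go (x of cover in the frame of board between -0.1 and 0.1 m and y of cover in the frame of board between -0.085 and 0.085 m and z of cover in the frame of board between 0.01 and 0.02 m and angle between cover's own z axis and vertical below 0.1 rad and linear speed of cover below 0.03 m/s and contact force between the fingers and cover below 0.05 N), for 0.2 s.
2. the release button is pressed in (at least 6.5 of its 8 mm) (value of joint release above 0.0065 m), for 0.1 s.
At the end, for the whole second after the job is handed in: The sign is held at the second stop: both telescope stages within 5 mm of their full 55 mm, the fingers gripping the knob (over 2 N), the button still in; the cover plate lies flat and still on the white board (its centre over the board, tilt under 0.1 rad), let go (all of step 1 and value of joint each of sign, mast above 0.05 m and contact force between the fingers and knob above 2 N and value of joint release above 0.006 m); the arm keeps its last pose, push and grip.
It fails at once if the amber jar is pushed more than 30 mm from its place or tipped over (distance of jar from where it was at the start of the episode above 0.03 m or angle between jar's own z axis and vertical above 0.5 rad).
It fails at once if the stack of paper tubs is pushed more than 30 mm from its place or tipped over (distance of tubs from where it was at the start of the episode above 0.03 m or angle between tubs's own z axis and vertical above 0.5 rad).
It fails at once if the red tin is pushed more than 30 mm from its place or tipped over (distance of ham_tin from where it was at the start of the episode above 0.03 m or angle between ham_tin's own z axis and vertical above 0.5 rad).
It fails at once if the cover plate is dropped or thrown (moving at over 0.9 m/s out of the fingers) (linear speed of cover above 0.9 m/s and contact force between the fingers and cover below 0.05 N).
It also fails if it takes over 70 s, if anything falls off the work surface, if the arm or the gripper's body presses on something with over 40 N, if the wrist force passes 120 N, or if a joint passes its speed limit or range.

## Working session

There is one attempt and no reset: what is moved stays moved. The work goes in short steps, Python scripts to look and compute and a shell command to move; the robot and the scene stay as the last step left them, time stands still between calls to the robot, and variables do not carry over. Pictures are saved under pics/ and viewed, at most 10 in all, crops included, and the job is handed in when it is done.

```bash
mkdir -p pics; ls
python3 - <<'E'
from plant import ctrl,camera,camera_params
import cv2,json
for n in("scene","top"):
    p=camera_params(n);print(n,p)
    cv2.imwrite(f"pics/{n}0.png",camera(n)[...,::-1])
print(ctrl.sense(),ctrl.grip_depth)
E
```

```text
pics
scene {'intrinsics': array([[395.32302217,   0.        , 274.62049067],
       [  0.        , 395.32302217, 207.73532977],
       [  0.        ,   0.        ,   1.        ]]), 'xyz': array([ 919.86834788, -445.2081188 ,  567.20597458]), 'orientation': array([0.84416836, 0.43475624, 0.13384561, 0.28364088])}
top {'intrinsics': array([[516.30915021,   0.        , 276.4621853 ],
       [  0.        , 516.30915021, 211.93506995],
       [  0.        ,   0.        ,   1.        ]]), 'xyz': array([ 445.68375139,   65.64065212, 1217.60985251]), 'orientation': array([-0.70368803, -0.02982142,  0.03858636,  0.7088335 ])}
{'clock': 0.1, 'joints': array([9.18312264e-01, 1.04631252e-01, 9.65324663e-02, 1.56387939e+00,
       9.29650694e-06, 1.35312777e+00]), 'dq': array([ 0.00073727, -0.00223381,  0.00301868,  0.00026148,  0.00060176,
        0.00108062]), 'tau': array([ 4.81088893e-03, -5.58208287e+01,  5.04719961e+01,  1.29762775e-02,
       -3.13236114e-04, -9.54813828e-06]), 'eef_pos': array([252.53462238, 543.94255366, 230.59693503]), 'orientation': array([-2.53278815e-04,  2.15699089e-01,  9.76459704e-01, -5.33915684e-04]), 'force': array([-0.20787295, -0.12890648, -0.29471578]), 'moment': array([ 0.00461323, -0.02691986, -0.04212236]), 'finger_force': 0.0, 'width': 85.63449051242257} 18.700000000000003
```

View pics/top0.png

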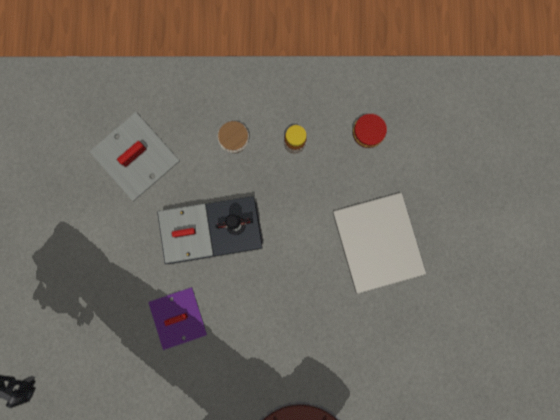

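View pics/scene0.png

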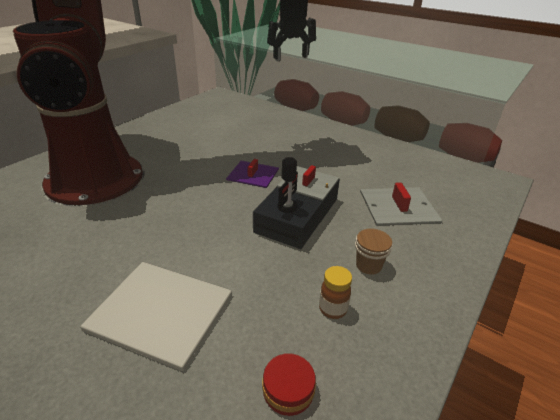

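The top view shows three cover-like plates: grey at (135,155), larger and on the counter; purple at (177,318); grey at (185,233), smaller and on the sign's base. The last fits, since it is not purple, is the smaller grey one, and sits on the base over the button. The board is at (379,243), and the knob at (234,222). I'll confirm with one enlarged crop and measure.

```bash
cat > h.py <<'E'
import numpy as np,cv2
from plant import ctrl,camera,camera_params
from scipy.spatial.transform import Rotation as R
def rot(q): return R.from_quat(np.r_[q[1:],q[0]])
def px2w(p,uv,z):
    d=np.linalg.inv(p["intrinsics"])@[uv[0],uv[1],1]; d=rot(p["orientation"]).apply(d*[1,-1,-1])
    c=np.array(p["xyz"]); return c+d*(z-c[2])/d[2]
def w2px(p,X):
    x=rot(p["orientation"]).inv().apply(np.array(X)-p["xyz"])*[1,-1,-1]; k=p["intrinsics"]@x; return k[:2]/k[2]
def yaw(): # angle of tool x, y in world (deg)
    m=rot(ctrl.sense()["orientation"]).as_matrix(); return np.degrees(np.arctan2(m[1,:2],m[0,:2]))
E
python3 - <<'E'
from h import *
im=cv2.imread("pics/top0.png");p=camera_params("top")
cv2.imwrite("pics/crop.png",cv2.resize(im[95:355,80:440],None,fx=2.2,fy=2.2,interpolation=cv2.INTER_CUBIC))
for n,uv,z in[("tab",(183.5,232.5),97),("knob",(233,220),179),("board",(379,243),15),("tubs",(233,136),70),("jar",(296,135),85),("tin",(370,130),40),("big tab",(131,153),37)]:
    print(n,px2w(p,uv,z).round())
print(yaw())
E
```

```text
tab [511. 253.  97.]
knob [531. 140. 179.]
board [ 488. -188.   15.]
tubs [730. 148.  70.]
jar [728.   6.  85.]
tin [ 751. -169.   40.]
big tab [700. 386.  37.]
[155.08689772  65.08691517]
```

View pics/crop.png

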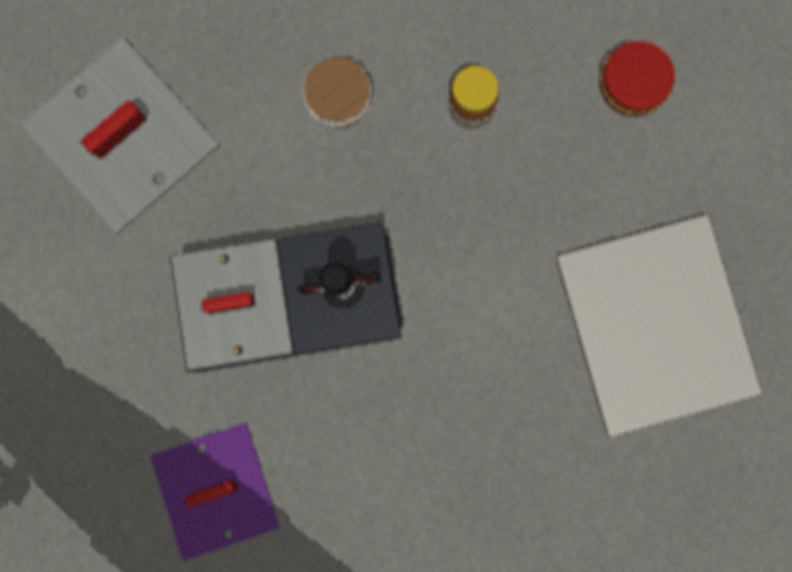

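The crop confirms it: the small grey cover (crop centre ~(231,304)) has brass pins at (224,259) and (238,350) showing through its holes and lies on the dark base next to the knob at (338,277). The big grey plate and the purple one lie loose on the counter.

Run:
```python
from h import *
p=camera_params("top")
c=lambda x,y,z:px2w(p,(80+x/2.2,95+y/2.2),z)[:2]
a,b=c(224,259,73),c(238,350,73);print("pins",a,b,np.linalg.norm(a-b),(a+b)/2,np.degrees(np.arctan2(*(a-b)[::-1])))
q=[c(*k,65) for k in[(171,257),(275,240),(291,353),(188,370)]];print("cover",np.mean(q,0),[np.linalg.norm(q[i]-q[i-1]) for i in range(4)],np.degrees(np.arctan2(*(q[1]-q[2])[::-1])),np.degrees(np.arctan2(*(q[0]-q[3])[::-1])))
q=[c(*k,15) for k in[(557,255),(708,215),(761,393),(610,437)]];print("board",np.mean(q,0),[np.linalg.norm(q[i]-q[i-1]) for i in range(4)],np.degrees(np.arctan2(*(q[1]-q[2])[::-1])))
print("tab",c(228,302,97),"knob",c(337,276,179))
```

```text
pins [556.4017448 261.3441122] [464.65830799 246.44019657] 92.94613976867737 [510.53002639 253.89215438] 9.227213371837491
cover [510.58005901 254.89743709] [np.float64(116.00439444429531), np.float64(106.79233545260044), np.float64(116.1404360960711), np.float64(104.79622705740134)] 8.297709031002348 9.282842401771601
board [ 489.38221223 -189.65063456] [np.float64(199.27303220207634), np.float64(168.0358474985438), np.float64(196.23513008285335), np.float64(166.76832773551172)] 14.805893040115025
tab [511.48650787 252.88991527] knob [529.80407176 139.74420489]
```

```bash
python3 -m handwheel '[0,0,0,0.163,1,0,0,0,0.163,1,0,0,0,0.163,1,0,0,0,0.163,1,0,0,0,0.163,0.5,0,0,0,0.164,0.5]'; python3 -m handwheel '[-40,26,0,0,0.5,-40,26,0,0,0.5,-41,26,0,0,0.5,-41,26,0,0,0.5,-41,26,0,0,0.5,-41,26,0,0,0.5,-41,27,0,0,0.5,-41,27,0,0,0.5,0,0,0,0,0.5,0,0,0,0,0.5]'
python3 - <<'E'
from h import *
p=camera_params("wrist");im=camera("wrist");cv2.imwrite("pics/w1.png",im[...,::-1])
s=ctrl.sense();print(s["eef_pos"],yaw(),s["joints"],s["width"],p["xyz"])
y=np.radians(9);C=np.array([510.5,254])
for n,d,z in[("tab",(0,0),97),("pin+",(47,0),73),("pin-",(-47,0),73),("knob",(0,-115),179)]:
    X=C+[d[0]*np.cos(y)-d[1]*np.sin(y),d[0]*np.sin(y)+d[1]*np.cos(y)];print(n,w2px(p,[*X,z]))
E
```

```text
clock: 0.85
eef_pos: [252.6, 544.0, 230.8]
orientation: [0.0, 0.652, 0.759, -0.0]
force: [-0.1, 0.2, -0.1]
width: 51.6
finger_force: 0.0
clock: 2.1
eef_pos: [510.8, 255.1, 231.0]
orientation: [-0.0, 0.65, 0.76, -0.0]
force: [0.5, 0.5, -0.4]
width: 42.3
finger_force: 0.0
[510.51729627 255.58151408 231.12564872] [99.02728888  9.02729751] [2.34992782e-01 1.57415850e-02 5.33229104e-03 1.56096228e+00
 2.97821832e-04 1.64823303e+00] 42.52400675801238 [499.73971802 330.39628481 373.58506426]
tab [277.34014768 195.14896316]
pin+ [324.99210675 188.64187047]
pin- [229.93190318 188.61101938]
knob [277.00513357 366.87772491]
```

View pics/w1.png

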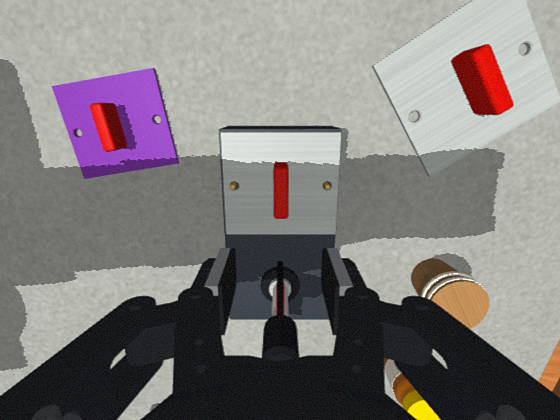

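The wrist view shows the tab at (281,190) and the pins at (234,186) and (327,186), about 3 px right of the prediction. The fingers straddle column ~281. I'll check whether that offset is the camera's or the target's by projecting the finger midline.

Run:
```python
from h import *
p=camera_params("wrist");s=ctrl.sense();e=s["eef_pos"]
for dz in(0,5,10):print("midline",dz,w2px(p,e+[0,0,dz]), [w2px(p,e+[0,0,dz]+k*np.array([.988,.156,0])*21.2).round(1) for k in(-1,1)])
a,b=px2w(p,(234,186),73),px2w(p,(327.3,186),73);print("pins w",a,b,np.linalg.norm(a-b),(a+b)/2)
im=cv2.imread("pics/w1.png");g=cv2.cvtColor(im,cv2.COLOR_BGR2GRAY)
cv2.imwrite("pics/w1c.png",cv2.resize(im[150:370,180:380],None,fx=2.7,fy=2.7,interpolation=cv2.INTER_CUBIC))
```

```text
midline 0 [276.98684763 264.23769434] [array([235.1, 264.2]), array([318.9, 264.3])]
midline 5 [276.93313525 269.11932507] [array([233.8, 269. ]), array([320.1, 269.2])]
midline 10 [276.87598085 274.31378352] [array([232.3, 274.2]), array([321.5, 274.4])]
pins w [467.54754379 250.30848569  73.        ] [558.47037115 264.8234642   73.        ] 92.07412848365881 [513.00895747 257.56597494  73.        ]
```

View pics/w1c.png

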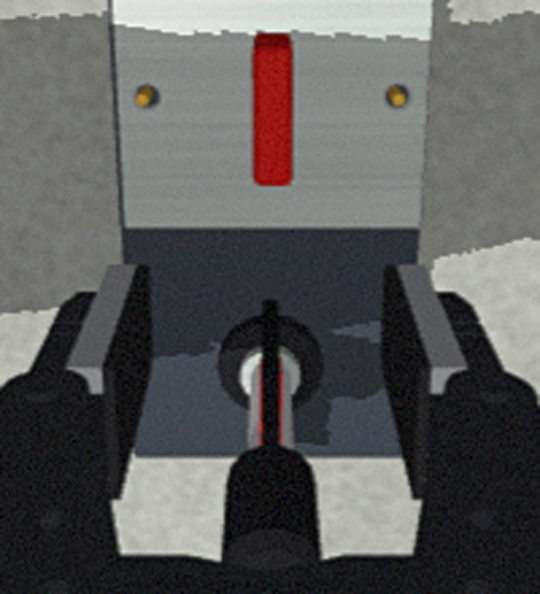

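The fingertip midline is at column ~279 and the pin midpoint at ~280.7, so shift about +1 mm in tool y and descend onto the tab.

```bash
python3 -m handwheel '[0,1,40,0,0.5,0,0,40,0,0.5,0,0,40,0,0.5,0,0,25,0,0.5,0,0,16,0,0.5,0,0,0,0,0.5,0,0,0,0,0.5]'; python3 -m handwheel '[0,0,0,0,0,0,0,0,0,0,0,0,0,0,0,0,0,0,0,0,0,0,0,0,0,0,0,0,0,0]'
```

```text
clock: 3.02
eef_pos: [512.8, 255.7, 71.7]
orientation: [0.001, 0.649, 0.761, 0.001]
force: [1.0, -0.9, -1.1]
width: 42.7
finger_force: 0.0
clock: 3.78
eef_pos: [513.0, 255.4, 71.5]
orientation: [0.001, 0.65, 0.76, 0.001]
force: [-0.0, 0.2, 5.9]
width: 13.3
finger_force: 59.4
```

```bash
python3 -m handwheel '[0,0,-3,0,0,0,0,-4,0,0,0,0,-4,0,0,0,0,-4,0,0,0,0,-5,0,0,0,0,0,0,0]'
```

```text
clock: 4.53
eef_pos: [512.5, 255.3, 90.9]
orientation: [0.0, 0.649, 0.76, 0.0]
force: [0.1, -0.5, -1.7]
width: 12.7
finger_force: 58.4
```

```bash
python3 -m handwheel '[0,0,-20,0,0,0,0,-35,0,0,0,0,-35,0,0,0,0,-30,0,0,0,0,-10,0,0,0,0,0,0,0]';  python3 -m handwheel '[-20,-4,0,0,0,-40,-9,0,0,0,-45,-10,0,0,0,-45,-10,0,0,0,-45,-10,0,0,0,-45,-10,0,0,0,-45,-10,0,0,0,-45,-10,0,0,0,-45,-10,0,0,0,-40,-7,0,0,0,-20,-3,0,0,0,0,0,0,0,0]'
python3 - <<'E'
from h import *
cv2.imwrite("pics/s2.png",camera("scene")[...,::-1]);s=ctrl.sense();print(s["eef_pos"],s["width"],s["force"])
E
```

```text
clock: 5.28
eef_pos: [512.4, 255.3, 220.9]
orientation: [0.0, 0.649, 0.76, 0.0]
force: [0.0, 0.1, -1.1]
width: 12.9
finger_force: 58.7
clock: 6.78
eef_pos: [487.5, -189.8, 219.3]
orientation: [-0.001, 0.65, 0.76, 0.0]
force: [-0.0, -0.1, -2.3]
width: 12.9
finger_force: 58.7
[ 487.72861645 -188.77700907  219.57247607] 12.855663263731804 [-0.41530717  0.52873475 -1.21881201]
```

View pics/s2.png

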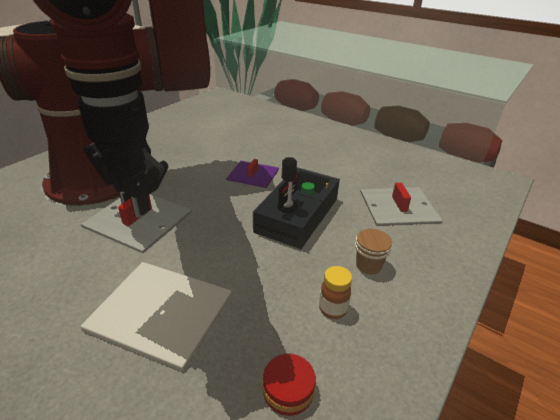

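The cover (137,218) is held level above the board (158,312), and the green button at (308,187) is now bare. Lower it next: the underside meets the board at TCP z ≈ 26.5.

```bash
python3 -m handwheel '[0,0,20,0,0,0,0,40,0,0,0,0,45,0,0,0,0,40,0,0,0,0,25,0,0,0,0,12,0,0,0,0,5,0,0,0,0,3,0,0,0,0,0,0,0]'; python3 -m handwheel '[0,0,1,0,0,0,0,1,0,0,0,0,0,0,0]'
```

```text
clock: 7.95
eef_pos: [488.7, -189.2, 31.0]
orientation: [0.0, 0.649, 0.76, 0.0]
force: [1.3, -0.2, -0.9]
width: 12.8
finger_force: 58.7
clock: 8.32
eef_pos: [488.3, -189.0, 28.3]
orientation: [-0.0, 0.649, 0.76, 0.0]
force: [0.8, 0.4, -1.5]
width: 12.9
finger_force: 58.7
```

```bash
python3 -m handwheel '[0,0,0.7,0,0,0,0,0.6,0,0,0,0,0,0,0]'; python3 -m handwheel '[0,0,0.6,0,0,0,0,0.6,0,0,0,0,0,0,0]'
```

```text
clock: 8.7
eef_pos: [488.3, -188.9, 26.9]
orientation: [-0.0, 0.649, 0.76, 0.0]
force: [0.1, 0.4, -2.0]
width: 13.1
finger_force: 58.7
clock: 9.07
eef_pos: [488.3, -189.0, 26.5]
orientation: [0.0, 0.649, 0.76, 0.0]
force: [-3.7, 1.9, 5.4]
width: 12.5
finger_force: 59.9
```

Contact (force +5 N). Release and rise.

```bash
python3 -m handwheel '[0,0,0,0,0.5,0,0,0,0,0.5,0,0,0,0,0.5,0,0,0,0,0.5,0,0,-20,0,0.5,0,0,-50,0,0.5,0,0,-60,0,0,0,0,-62,0,0,0,0,0,0,0,0,0,0,0,0]'
python3 - <<'E'
from h import *
p=camera_params("wrist");cv2.imwrite("pics/w3.png",camera("wrist")[...,::-1])
p=camera_params("top");cv2.imwrite("pics/t3.png",cv2.resize(camera("top")[95:355,80:440][...,::-1],None,fx=2.2,fy=2.2))
E
```

```text
clock: 10.32
eef_pos: [488.3, -189.0, 217.4]
orientation: [-0.0, 0.649, 0.76, 0.0]
force: [-0.6, -0.1, -0.3]
width: -0.1
finger_force: 0.0
```

View pics/w3.png

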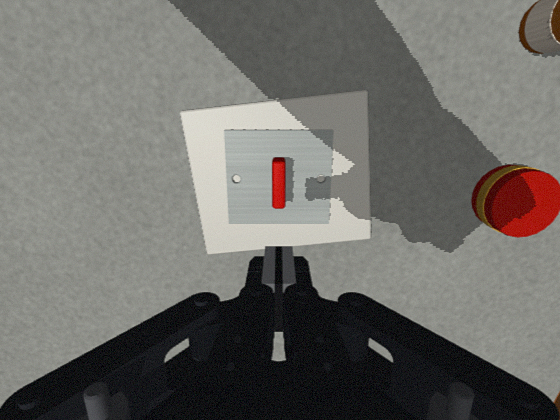

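View pics/t3.png

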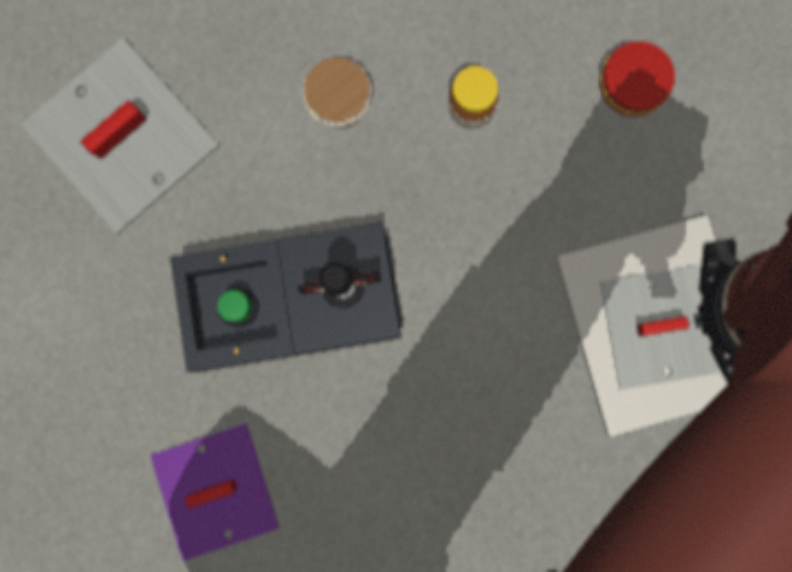

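Cover lies flat in the middle of the board (wrist (278,178), board corners clear all round), bystanders are unmoved. The button is at crop (234,306). Now go back over it with the gripper shut.

```bash
python3 - <<'E'
from h import *
print(px2w(camera_params("top"),(80+234/2.2,95+306/2.2),53))
E
python3 -m handwheel '[20,3,0,0,0,40,7,0,0,0,45,10,0,0,0,45,10,0,0,0,45,10,0,0,0,45,10,0,0,0,45,10,0,0,0,45,10,0,0,0,45,10,0,0,0,40,9,0,0,0,20,4,0,0,0,0,0,0,0,0]'; python3 -m handwheel '[0,0,30,0,0,0,0,40,0,0,0,0,40,0,0,0,0,30,0,0,0,0,14,0,0,0,0,0,0,0]'
```

```text
[509.92717968 254.07367298  53.        ]
clock: 11.92
eef_pos: [511.2, 256.3, 217.1]
orientation: [-0.0, 0.649, 0.761, -0.001]
force: [0.2, -0.0, 0.2]
width: 0.2
finger_force: 0.0
clock: 12.68
eef_pos: [511.7, 254.5, 63.4]
orientation: [-0.0, 0.65, 0.76, -0.001]
force: [-0.0, -0.0, 1.0]
width: -0.2
finger_force: 0.0
```

```bash
python3 -m handwheel '[0,0,5,0,0,0,0,4,0,0,0,0,2,0,0,0,0,2,0,0,0,0,2,0,0,0,0,0,0,0]'; python3 -m handwheel '[0,0,1.5,0,0,0,0,1.5,0,0,0,0,1,0,0,0,0,0,0,0]'
```

```text
clock: 13.42
eef_pos: [512.2, 255.3, 48.8]
orientation: [0.0, 0.649, 0.76, 0.0]
force: [-0.0, 0.2, 0.6]
width: 0.2
finger_force: 0.4
clock: 13.92
eef_pos: [512.3, 255.3, 45.0]
orientation: [0.0, 0.649, 0.76, 0.0]
force: [0.6, 0.1, 4.5]
width: 0.1
finger_force: 2.1
```

```bash
python3 -m handwheel '[0,0,1,0,0,0,0,0.5,0,0,0,0,0,0,0]'; python3 -m handwheel '[0,0,1,0,0,0,0,0,0,0]'
```

```text
clock: 14.3
eef_pos: [512.5, 255.3, 44.9]
orientation: [0.0, 0.649, 0.76, 0.0]
force: [-4.6, -1.6, 14.1]
width: -0.2
finger_force: 7.7
clock: 14.55
eef_pos: [512.7, 255.4, 44.8]
orientation: [0.001, 0.649, 0.76, 0.001]
force: [-9.0, -3.1, 22.5]
width: -0.2
finger_force: 11.3
```

Hard stop at 44.9 (8 mm in), so the button is fully pressed. Rise and go above the knob.

```bash
python3 -m handwheel '[0,0,-20,0,0,0,0,-40,0,0,0,0,-60,0,0,0,0,-55,0,0.8,0,0,-20,0,0.8,-20,0,0,0,0.8,-40,0,0,0,0.8,-40,0,0,0,0.8,-15,0,0,0,0.8,0,0,0,0,0.8,0,0,0,0,0.8]'
python3 - <<'E'
from h import *
p=camera_params("wrist");im=camera("wrist");cv2.imwrite("pics/w4.png",im[...,::-1])
e=ctrl.sense()["eef_pos"];print(e,w2px(p,[*e[:2],179]),w2px(p,[529.6,141,179]),ctrl.sense()["width"])
E
```

```text
clock: 15.92
eef_pos: [529.8, 142.3, 236.9]
orientation: [-0.0, 0.649, 0.761, -0.0]
force: [0.6, 1.2, 0.2]
width: 68.0
finger_force: 0.0
[529.80381942 142.49259871 237.0850499 ] [277.54506577 223.29473507] [276.90911431 225.27025489] 68.38183183641749
```

View pics/w4.png

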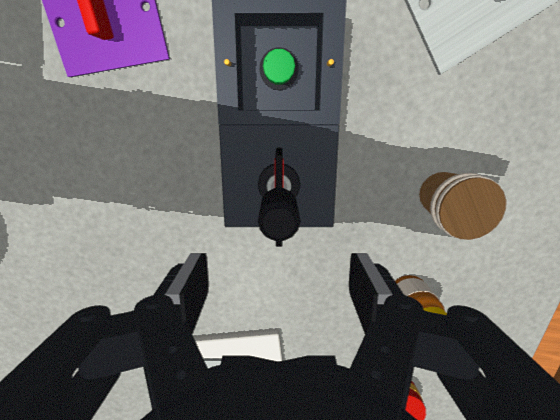

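Knob top at (279,222) matches the TCP line (279,223), so it is aligned. Descend and grip.

```bash
python3 -m handwheel '[0,0,20,0,0.8,0,0,35,0,0.8,0,0,30,0,0.8,0,0,17,0,0.8,0,0,0,0,0.8,0,0,0,0,0.8]'; python3 -m handwheel '[0,0,0,0,0,0,0,0,0,0,0,0,0,0,0,0,0,0,0,0,0,0,0,0,0,0,0,0,0,0]'
```

```text
clock: 16.73
eef_pos: [530.8, 141.9, 136.7]
orientation: [0.001, 0.649, 0.76, 0.001]
force: [0.4, 0.4, 1.0]
width: 68.1
finger_force: 0.0
clock: 17.48
eef_pos: [530.4, 141.6, 136.2]
orientation: [0.0, 0.65, 0.76, 0.0]
force: [-2.2, 0.1, 6.1]
width: 28.9
finger_force: 59.0
```

Knob gripped (28.9 mm, 59 N). Pull up slowly, watching force.

```bash
python3 -m handwheel '[0,0,-4,0,0,0,0,-8,0,0,0,0,-8,0,0,0,0,-8,0,0,0,0,-8,0,0,0,0,-8,0,0,0,0,-6,0,0,0,0,0,0,0]'; python3 -m handwheel '[0,0,-4,0,0,0,0,-5,0,0,0,0,-5,0,0,0,0,-5,0,0,0,0,-5,0,0,0,0,-5,0,0,0,0,0,0,0]'; python3 -m handwheel '[0,0,-5,0,0,0,0,-5,0,0,0,0,-5,0,0,0,0,-5,0,0,0,0,-5,0,0,0,0,0,0,0]'
```

```text
clock: 18.48
eef_pos: [530.2, 141.6, 185.9]
orientation: [0.0, 0.649, 0.76, 0.0]
force: [0.9, -0.2, -2.0]
width: 28.7
finger_force: 59.6
clock: 19.35
eef_pos: [530.2, 141.6, 215.2]
orientation: [0.0, 0.649, 0.76, 0.0]
force: [1.1, -0.4, -2.3]
width: 28.6
finger_force: 60.6
clock: 20.1
eef_pos: [530.2, 141.6, 240.3]
orientation: [0.0, 0.649, 0.76, 0.0]
force: [-1.4, 0.5, -2.2]
width: 28.6
finger_force: 60.8
```

```bash
python3 -m handwheel '[0,0,-3,0,0,0,0,-2,0,0]'; python3 -m handwheel '[0,0,-1,0,0,0,0,-1,0,0]';python3 -m handwheel '[0,0,-0.5,0,0,0,0,0,0,0,0,0,0,0,0]'
```

```text
clock: 20.35
eef_pos: [530.1, 141.6, 244.2]
orientation: [-0.0, 0.649, 0.76, -0.0]
force: [1.6, 0.9, -9.5]
width: 28.6
finger_force: 60.1
clock: 20.6
eef_pos: [530.1, 141.6, 246.2]
orientation: [-0.0, 0.649, 0.76, 0.0]
force: [1.4, -0.3, -9.7]
width: 28.5
finger_force: 60.1
clock: 20.98
eef_pos: [530.0, 141.6, 246.5]
orientation: [-0.0, 0.649, 0.76, -0.0]
force: [1.9, 0.2, -14.1]
width: 28.5
finger_force: 60.2
```

Rise is 110.3 mm and the force has stepped up to 14 N, so this is the second stop. One last check by camera.

Run:
```python
from h import *
cv2.imwrite("pics/s5.png",camera("scene")[...,::-1]);s=ctrl.sense();print(s["eef_pos"],s["force"],s["finger_force"],s["clock"])
```

```text
[530.01362535 141.59665674 246.46733766] [  2.29317193  -0.70245891 -14.94270475] 60.16994641871861 21.025
```

View pics/s5.png

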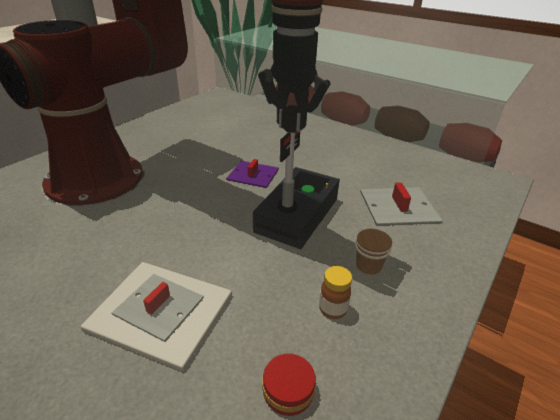

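The sign is fully extended in the gripper, with both tubes showing at (289,170–200). The cover is flat on the board (157,303), the button is in, and the bystanders are in place.

```bash
python3 -c "from plant import hand_in;print(hand_in())"
```

```text
the job is handed in; nothing more can be done
None
```

The job is handed in: the cover plate lies flat on the cutting board, the release button is fully in, and the sign is held at its second stop in the gripper, with the jar, tubs and tin not moved; the judge's result was not shown.

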